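Set the green guest's place on the fondue carousel

ROBOT

A 6-joint arm with a two-finger parallel gripper is mounted at the origin on the work surface. World frame = base frame: x ahead of the robot, y to its left, z up, the work surface at z = 0. Lengths are in m, angles in rad, forces in N, time in s.
With the tool pointing down it reaches from about 0.4 to 0.825 m from the base axis. Payload 7 kg.
Tool frame: the origin (TCP) lies on the centre line of the jaws, within the pads' length; the fingertips stand 14 mm ahead of it and the grasp point (between the pads) lies 5 mm behind it; z points along the fingers, y is the line along which they close (so a half turn about z gives the same grasp; the last joint's range is limited). The gripper opens to 88 mm and grips with 3 to 60 N. Pads are 19 mm wide; open, the fingers measure 130 mm over their backs; the gripper's body (78 mm by 193 mm) begins 47 mm behind the grasp point.
Start: joints at [-0.816, 0.359, 0.012, 0, -1.224, -0.288], TCP at [0.304, -0.603, 0.241] pointing down, gripper open.
Joint ranges: [-3.07, 3.07], [-1.43, 2.12], [-1.02, 1.25], [-3.03, 1.67], [-3.05, -0], [-3.03, 3.03]. Speed limits (rad/s): [2.39, 2.39, 3.01, 3.14, 3.14, 3.14].

INTERFACE

Orientations are given as [roll, pitch, yaw] about the fixed x, y, z axes, in that order (R = Rz(yaw) Ry(pitch) Rx(roll)).
In Python, from station import arm gives the robot as it stands.
- The arm moves only by the tool move_arm, never from a script. Its argument "rows" is a list of rows, each an object with "translation": the shift along the tool's x, y, z in cm, a list of three; "rot": the turn, a rotation vector about the tool's x, y, z in degrees, a list of three; "hand": the closure, from 0 (fully open) to 1 (shut). A call has 1 to 8 rows; each row is the pose to reach, as a shift and turn from the pose commanded when the call began, along the tool's axes at that moment; what a row does not reach only later rows make up. A row lasts 1/12 s, in which the tool goes at most 41.7 mm and 7.16 degrees, less where a joint would pass 70% of its speed; a pose out of reach is approached as far as the arm can. A call with a gripper value outside its range is refused whole. The fingers move at their own pace and stop on an object; "squeeze" is the grip in N (left out, the last holds). Time passes only in rows, so rows that repeat a pose let the fingers close. It gives the time, the measured TCP pose, the force, the opening and the grip force at its end, in the units of the state.
- arm.get_state(): the state, without advancing time (a new reading comes with each control period).
- arm.grab_frame(name): name is "scene" or "side" or "wrist"; returns (picture, depth): 480x640x3 uint8, red, green, blue; 480x640 float32, m along the optical axis (not along the pixel's ray), 0 where there is no reading.
- arm.camera_params(name): a dict with "vfov" (degrees; the focal length in pixels is half the picture's height over the tangent of half this angle, whatever the lens; pixels are square), "cx", "cy" (the principal point, pixels), "k1" (the pictures are not rectified: a ray, as slopes to the right and down, at radius r is drawn at 1 + k1 r^2 times it, then the intrinsics apply), "position" and "orientation" of the camera in the world; the wrist camera has in their place "tool_from_camera" (4x4, takes a point from camera to tool coordinates, whose origin is the TCP and whose axes are the flange's). Camera axes: x right, y down, z forward; pixel columns grow to the right and rows downward; lengths in m; the calibration is good to about 2 mm. A picture is of the moment at which its call begins: read the wrist's pose just before it. camera_params takes no time and is no camera call.
- arm.job_done(): hands the job in; it is judged then, once.
Trained networks look in the newest picture that a camera, given by its name, has taken for a name from the list of things; names that differ only in an ending like _2 or _b are one class to them, and where a whole thing is asked for, a point or a joint stands for the part that bears it (a point fixed in the world has none). Each returns a list of dicts, best first, with "p" (0 to 1); they miss things now and then, are a little off and sometimes report something else, mostly with a low value. They report only what shows in the picture. A call takes as long as a camera call. They do not tell look-alikes from the thing itself.
- arm.search_frame(label, camera): "point" ([x, y, z] in m, in the coordinates of the camera as it stood for that picture, good to about 4 mm: the middle of the surface that is visible of it).
- arm.pinpoint(label, camera): "point" ([x, y, z] in m, in the coordinates of the camera as it stood for that picture, good to about 4 mm: a listed point, or the origin of a listed thing).
The state is a dict: "t": time; "q": joint angles; "qd": joint speeds; "joint_efforts": joint torques, N m; "eef_pos": TCP position; "ee_rot": TCP orientation; "force": force on the tool from outside, world axes, zero at the start; "moment": the same for the moment, N m; "width": finger opening in m; "gripper_force": force on a finger pad.
Only numpy, scipy, OpenCV 4.12 (cv2) and the standard library are available. Lean on these libraries where they do the work, as an engineer would, in place of code of your own. Each camera call takes 0.05 s, during which the arm holds its last target. There are 200 camera calls.

TASK

Take the green-ended fondue fork from its pegboard hook and lower it, tines first, through the eyelet beside the green-lidded jar on the fondue carousel, so that it hangs there by its guard, and let go of it. Then take the carousel by the carry grip on its column and turn it steadily, without flinging it round, until the green jar faces the guest's plate; finish still gripping the carry grip, holding the carousel steady there. Leave the other forks, the plate and the ramekin where they are.

Things in the scene. Friction and masses are not known exactly. Their poses are not given: they have to be found in the camera images.
- green_fork: steel fondue fork, 185 long, upright, tines down; origin on its axis at the guard's lower tip, z up the handle. Guard cone: radius 3 at z 0, 11 at z 14, straight to z 17. Round handle, diameter 16, to its top at z 80, upper 32 green plastic. Below: shaft of diameter 5, two tines 9 wide over all, tips at z -105. 45 g. Hangs by the guard on any of the four pegboard hooks; lifts straight up
- red_fork: a bystander: same fork with a red handle end, hanging on its own pegboard hook; origin and axes as for green_fork; leave it hanging
- blue_fork: a bystander: same fork with a blue handle end, hanging on its own pegboard hook; origin and axes as for green_fork; leave it hanging
- yellow_fork: a bystander: same fork with a yellow handle end, hanging on its own pegboard hook; origin and axes as for green_fork; leave it hanging
- pegboard: fixed low upright pegboard of light wood, 320 along its x, 12 thick, top at z 190; origin on the counter under the board's middle. Its two-prong hooks (gap 12, 62 long, tips turned up to z 141) stick out along +y, towards the carousel, prong axes at z 130; the forks hang in them at x -93, -31, 31, 93 and y 50, in varying order
- carousel: fixed dark wooden foot of the carousel, radius 92; origin on the turning axis at counter level. On it turn a deck (radius 131, top at z 28), four white jars (radius 27, tops at z 99, lids green, red, blue, yellow, 90 degrees apart, centres 98 from the axis) and a steel column with four fork eyelets, one inward of each jar (58 from the axis), and the carry grip on top
- turntable (a joint): angle of the carousel's deck on its foot, rad, counter-clockwise seen from above, no stops; a light bearing with about 0.06 N m of friction, it stays where it is left
- green_jar (a point): centre of the top face of the green lid, at z 87, 98 from the turning axis (the lid's small knob rises 12 higher)
- green_eyelet (a point): centre of the top face of the eyelet that belongs to the green jar, at z 146, 58 from the axis on the line from the axis to the green jar; steel ring, hole diameter 16, outer diameter 28, 8 high; its z points up. A fork hung in it by the guard has its origin about 9 below this point, its tines clear of the deck; the carry grip (top at 224) stands higher than the eyelets, so carry the fork round it
- carry_grip: wooden carry grip on top of the column, turns with the deck: a bar 60 long (x), 18 wide (y), 32 high; origin at its centre on the turning axis, 208 above the counter; +x points at the green jar. Pinch it across y from above; a hung fork's handle stands 58 from the axis on the +x side, its top at 217
- plate: the guest's white plate, radius 75, 18 high, on the counter beyond the carousel; origin at the centre of its underside; leave it in place
- ramekin: a bystander: clear glass ramekin, radius 40, 42 high, origin at the centre of its underside; leave it in place
Mind the look-alikes: they are no part of the job. What is shaped like the red_fork but orange or turquoise is not meant.

How it is judged:
By the outcome, as a careful person would: the job done as asked, in the order asked, and still so for the second after the job is handed in, while the arm keeps its last pose, push and grip.
It also fails if it takes over 64 s, if anything falls off the work surface, if the arm or the gripper's body presses on something with over 40 N, if the wrist force passes 120 N, or if a joint passes its speed limit or range.

## Working session

There is one attempt and no reset: what is moved stays moved. The work goes in short steps, Python scripts to look and compute and a tool call to move; the robot and the scene stay as the last step left them, time stands still between calls to the robot, and variables do not carry over. Pictures are saved under pics/ and viewed, at most 10 in all, crops included, and the job is handed in when it is done.

Besides the shell and the picture viewer there is one more tool, called after "Request:" by a JSON object that holds its "method" and its "body", one argument or row to a line. move_arm: Moves the arm, as the interface text tells. Its arguments: {"type":"object","properties":{"rows":{"type":"array","items":{"type":"object","properties":{"translation":{"type":"array","items":{"type":"number"}},"rot":{"type":"array","items":{"type":"number"}},"hand":{"type":"number"}}}},"squeeze":{"type":"number"}},"required":["rows"]}

```bash
mkdir -p pics
cat > h.py <<'E'
import numpy as np, cv2
from station import arm
from scipy.spatial.transform import Rotation as R
def ori(o):
    o=np.array(o,float)
    if o.shape==(3,3): return o
    if o.size==3: return R.from_euler('xyz',o).as_matrix()
    return R.from_quat(o).as_matrix()
def cam(name,s=None):
    p=arm.camera_params(name); T=np.eye(4)
    if 'tool_from_camera' in p:
        s=s or arm.get_state(); T[:3,:3]=ori(s['ee_rot']);T[:3,3]=s['eef_pos']
        T=T@np.array(p['tool_from_camera'])
    else: T[:3,:3]=ori(p['orientation']);T[:3,3]=p['position']
    return p,T
def w(T,pt): return T[:3,:3]@np.array(pt)+T[:3,3]
def px(p,T,pw):
    c=T[:3,:3].T@(np.array(pw)-T[:3,3]); f=240/np.tan(np.radians(p['vfov'])/2)
    s=c[:2]/c[2]; s=s*(1+p['k1']*(s@s)); return np.round([p['cx']+f*s[0],p['cy']+f*s[1]])
def unp(p,T,depth):
    f=240/np.tan(np.radians(p['vfov'])/2)
    u,v=np.meshgrid(np.arange(640),np.arange(480)); d=np.stack([(u-p['cx'])/f,(v-p['cy'])/f],-1); s=d.copy()
    for _ in range(10): s=d/(1+p['k1']*(s**2).sum(-1,keepdims=True))
    P=np.concatenate([s,np.ones((480,640,1))],-1)*depth[...,None]
    return P@T[:3,:3].T+T[:3,3]
E
cat > a.py <<'E'
from h import *
print(arm.get_state()); 
for n in ['scene','side']:
    print(arm.camera_params(n))
    im,d=arm.grab_frame(n); p,T=cam(n)
    cv2.imwrite(f'pics/{n}0.png',im[...,::-1]); np.savez(f'{n}0.npz',im=im,d=d)
    for l in ['green_fork','pegboard','carousel','green_jar','green_eyelet','carry_grip','plate','ramekin']:
        for r in arm.pinpoint(l,n)[:4]:
            q=w(T,r['point']); print(n,l,round(r['p'],2),np.round(q,3),px(p,T,q))
print(arm.camera_params('wrist'))
E
python3 a.py
```

```text
{'t': 0.0, 'q': array([-8.15879603e-01,  3.59364248e-01,  1.10727080e-02, -3.80573080e-04,
       -1.22408918e+00, -2.88130209e-01]), 'qd': array([ 4.87093205e-04, -4.41351339e-04,  9.38239461e-04, -1.94460316e-05,
        5.83675379e-04, -7.93009274e-04]), 'joint_efforts': array([ 9.66837142e-04, -5.82712913e+01,  2.93053293e+01,  6.99707419e+00,
        6.81172955e-03, -1.35781906e-04]), 'eef_pos': array([ 0.30356081, -0.60237132,  0.23963785]), 'ee_rot': array([ 3.13997190e+00, -1.07252606e-04, -2.67493566e+00]), 'force': array([-0.41459339, -0.05305363, -0.14548896]), 'moment': array([-0.02462959, -0.00041692, -0.01668966]), 'gripper_force': 0.0, 'width': 0.08730514040762939}
{'vfov': 50.19258752851528, 'cx': 324.0747303787371, 'cy': 243.34659685427985, 'k1': 0.036188283257263504, 'position': array([ 1.05267938, -0.07031689,  0.91911209]), 'orientation': array([-2.52847313, -0.00770894,  1.39491001])}
scene green_fork 0.83 [ 0.512 -0.246  0.124] [174. 269.]
scene pegboard 0.59 [ 0.54  -0.293 -0.006] [165. 319.]
scene green_jar 0.72 [ 0.526 -0.038  0.084] [289. 270.]
scene green_e
[... 571 characters left out ...]
 0.083] [321. 252.]
side green_eyelet 0.97 [0.517 0.    0.144] [317. 246.]
side carry_grip 0.61 [0.51  0.063 0.21 ] [306. 245.]
side plate 0.73 [ 0.724  0.035 -0.002] [232. 264.]
side ramekin 0.62 [ 0.44   0.344 -0.003] [265. 429.]
{'vfov': 61.70799593559676, 'cx': 316.87736559060374, 'cy': 235.23837752755946, 'k1': -0.0900755371519075, 'tool_from_camera': array([[ 8.23852028e-04, -9.67597602e-01, -2.52495946e-01,
         6.68942749e-02],
       [ 9.99999309e-01,  1.00892470e-03, -6.03501435e-04,
         6.04922126e-04],
       [ 8.38695938e-04, -2.52495274e-01,  9.67597764e-01,
        -1.45042256e-01],
       [ 0.00000000e+00,  0.00000000e+00,  0.00000000e+00,
         1.00000000e+00]])}
```

View pics/scene0.png

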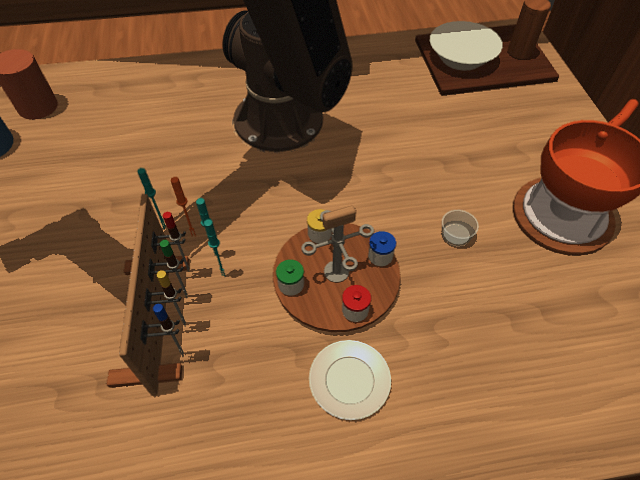

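View pics/side0.png

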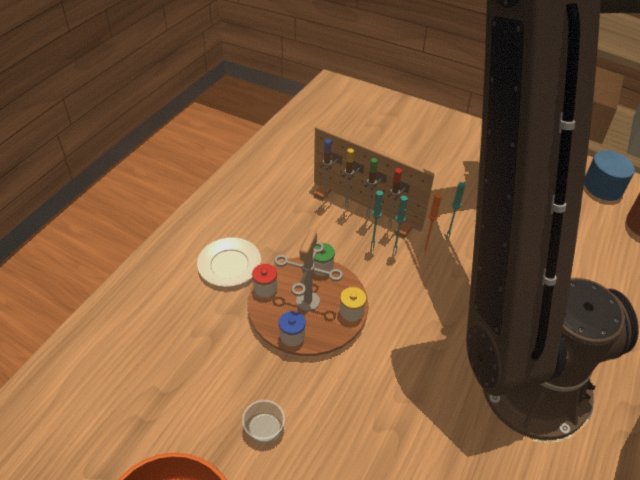

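The scene view shows the pegboard forks red (170,225), green (168,252), yellow (165,285) and blue (163,318). The look-alikes are turquoise at (205,212), (212,238) and (148,182), and orange at (180,190). The one meant is the green one at (168,252), because it hangs on a board hook and is pure green. I'll confirm that in a crop and measure.

```bash
cat > b.py <<'E'
from h import *
for n in ['scene','side']:
    z=np.load(n+'0.npz'); p,T=cam(n); P=unp(p,T,z['d']); hsv=cv2.cvtColor(z['im'],cv2.COLOR_RGB2HSV)
    H,S,V=[hsv[...,i].astype(int) for i in range(3)]
    for c,(a,b) in dict(green=(50,72),teal=(80,98),blue=(105,125),yellow=(20,32),red=(0,5),orange=(6,12)).items():
        m=((H>=a)&(H<=b)&(S>130)&(V>50)&(P[...,2]>.05)&(P[...,2]<.3)&(np.abs(P[...,1])<.45)&(P[...,0]>.25)&(P[...,0]<.9)).astype(np.uint8)
        k,lab,st,ce=cv2.connectedComponentsWithStats(m)
        for i in range(1,k):
            if st[i,4]<25: continue
            Q=P[lab==i]; zt=np.percentile(Q[:,2],95)
            if zt<.12:
                from scipy.spatial import cKDTree
                t=Q[np.abs(Q[:,2]-.087)<.005]; c0=(np.percentile(t,3,0)+np.percentile(t,97,0))/2 if len(t)>9 else 0
            else: t=Q[Q[:,2]>zt-.006]; c0=t.mean(0)
            print(n,c,st[i,4],np.round(ce[i]),'z',np.round([np.percentile(Q[:,2],5),zt],3),'c',np.round(c0,4),len(t), 'mean',np.round(Q.mean(0),3))
    m=(P[...,2]>.215)&(P[...,2]<.232)&(np.hypot(P[...,0]-.511,P[...,1]-.059)<.05)
    Q=P[m]; C=np.cov((Q[:,:2]).T); e,v=np.linalg.eigh(C); print('grip',len(Q),np.round(Q.mean(0),4),np.degrees(np.arctan2(v[1,1],v[0,1])),4*np.sqrt(e))
z=np.load('scene0.npz')['im'][150:350,110:250]
z2=np.load('side0.npz')['im'][120:280,290:480]
a=cv2.resize(z,None,fx=2.9,fy=2.9,interpolation=2)[:500];b=cv2.resize(z2,None,fx=2,fy=2,interpolation=2)
o=np.zeros((500,790,3),np.uint8);o[:a.shape[0],:a.shape[1]]=a;o[:320,410:790]=b;cv2.imwrite('pics/crop.png',o[...,::-1])
E
python3 b.py
```

```text
scene green 53 [164. 243.] z [0.2   0.205] c [ 0.5102 -0.2449  0.2025] 52 mean [ 0.51  -0.245  0.202]
scene green 495 [289. 271.] z [0.082 0.094] c [ 0.5282 -0.038   0.0851] 433 mean [ 0.529 -0.038  0.086]
scene teal 27 [141. 171.] z [0.181 0.185] c [ 0.3146 -0.293   0.1824] 27 mean [ 0.315 -0.293  0.182]
scene teal 43 [200. 201.] z [0.18  0.184] c [ 0.4098 -0.1846  0.1821] 42 mean [ 0.41  -0.184  0.182]
scene teal 66 [206. 222.] z [0.12  0.185] c [ 0.4623 -0.1732  0.1823] 46 mean [ 0.447 -0.178  0.165]
scene teal 32 [213. 244.] z [0.117 0.128] c [ 0.4678 -0.1778  0.1259] 7 mean [ 0.467 -0.173  0.121]
scene blue 440 [382. 242.] z [0.082 0.094] c [0.4922 0.1543 0.085 ] 388 mean [0.493 0.154 0.086]
scene blue 83 [157. 308.] z [0.178 0.205] c [ 0.6344 -0.254   0.2029] 73 mean [ 0.632 -0.256  0.197]
scene yellow 257 [315. 220.] z [0.081 0.092] c [0.4143 0.0315 0.0849] 218 mean [0.415 0.031 0.085]
scene yellow 132 [163. 278.] z [0.175 0.204] c [ 0.573  -0.2491  0.202 ] 64 mean [ 0.573 -0.249  0.191]
scene red 109 [168. 219.] z [0.177 0.204] c [ 0.4501 -0.2403  0.2016] 57 mean [ 0.452 -0.2
[... 354 characters left out ...]
88 mean [0.487 0.158 0.087]
side yellow 31 [350. 151.] z [0.199 0.206] c [ 0.5693 -0.2473  0.2037] 26 mean [ 0.569 -0.247  0.203]
side yellow 420 [353. 298.] z [0.083 0.095] c [0.4101 0.0428 0.0858] 376 mean [0.409 0.044 0.086]
side red 37 [398. 171.] z [0.166 0.206] c [ 0.4455 -0.2378  0.2038] 27 mean [ 0.447 -0.241  0.199]
side red 383 [264. 273.] z [0.083 0.095] c [0.6019 0.0784 0.0859] 344 mean [0.601 0.079 0.086]
side orange 97 [397. 177.] z [0.136 0.198] c [ 0.4421 -0.2344  0.1956] 18 mean [ 0.449 -0.249  0.176]
side orange 237 [434. 210.] z [0.069 0.184] c [ 0.344  -0.2279  0.1832] 36 mean [ 0.344 -0.225  0.141]
grip 236 [0.5048 0.063  0.2214] 99.87144275860705 [0.02049406 0.06919131]
```

View pics/crop.png

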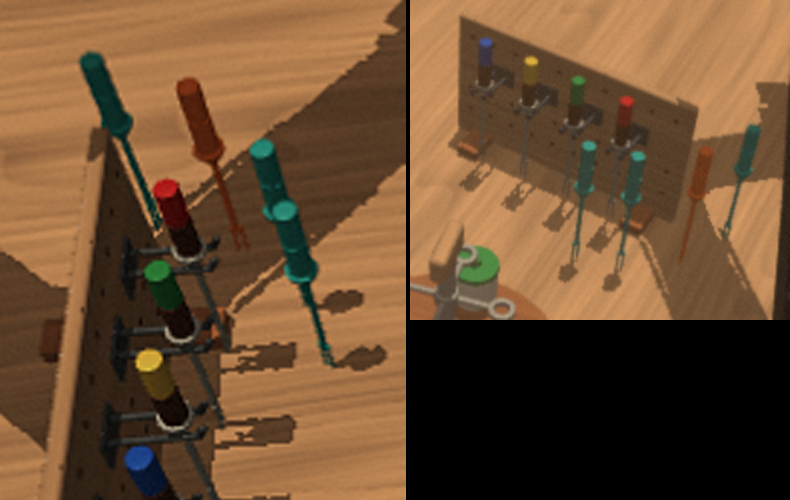

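The crop confirms it: the green fork hangs between red and yellow on the board. The two turquoise forks stand free at about (0.41,-0.185) and (0.462,-0.173), so I must keep clear of those.

```bash
cat >> h.py <<'E'
def go(xyz,yawdeg,s=None):
    "tool-axis shift (cm) and turn (deg) from the measured pose to TCP xyz, tool down at yaw"
    s=s or arm.get_state(); A=ori(s['ee_rot']); B=R.from_euler('xyz',[np.pi,0,np.radians(yawdeg)]).as_matrix()
    print('t',round(s['t'],2),'at',np.round(s['eef_pos'],4),np.round(np.degrees(s['ee_rot']),2),'-> trans cm',np.round(A.T@(np.array(xyz)-s['eef_pos'])*100,2),'rot',np.round(R.from_matrix(A.T@B).as_rotvec(degrees=True),2))
E
python3 -c "
from h import *
go([.51,-.244,.34],-94.4)"
```

```text
t 0.9 at [ 0.3037 -0.6028  0.2406] [-180.      0.   -153.25] -> trans cm [-34.57  22.76  -9.94] rot [ -0.    -0.   -58.85]
```

Request:
{"method": "move_arm", "body": {
  "rows": [
    {"translation": [-2, 1.4, -1.5], "rot": [0, 0, -4], "hand": 0.2},
    {"translation": [-5, 3.3, -3], "rot": [0, 0, -9], "hand": 0.5},
    {"translation": [-8, 5.3, -4.5], "rot": [0, 0, -15], "hand": 0.5},
    {"translation": [-11, 7.3, -6], "rot": [0, 0, -21], "hand": 0.5},
    {"translation": [-14, 9.3, -7.5], "rot": [0, 0, -27], "hand": 0.5},
    {"translation": [-17, 11.3, -9], "rot": [0, 0, -33], "hand": 0.5},
    {"translation": [-20, 13.2, -9.9], "rot": [0, 0, -39], "hand": 0.5},
    {"translation": [-22, 14.5, -9.9], "rot": [0, 0, -42], "hand": 0.5}
  ]
}}

```text
t: 1.57
eef_pos: [0.4367, -0.3725, 0.3425]
ee_rot: [-3.137, -0.001, -1.935]
force: [-0.1, -1.2, 0.1]
width: 0.0444
gripper_force: 0.0
```

```bash
python3 -c "
from h import *
go([.51,-.244,.34],-94.4)"
```

```text
t 1.57 at [ 0.4367 -0.3725  0.3425] [-1.7974e+02 -3.0000e-02 -1.1084e+02] -> trans cm [-14.61  -2.27   0.25] rot [ -0.26  -0.07 -16.44]
```

Request:
{"method": "move_arm", "body": {
  "rows": [
    {"translation": [-2.5, -0.4, 0], "rot": [0, 0, -3], "hand": 0.5},
    {"translation": [-5, -0.8, 0], "rot": [0, 0, -6], "hand": 0.5},
    {"translation": [-7.5, -1.2, 0], "rot": [0, 0, -9], "hand": 0.5},
    {"translation": [-10, -1.6, 0], "rot": [0, 0, -12], "hand": 0.5},
    {"translation": [-12, -2, 0], "rot": [0, 0, -15], "hand": 0.5},
    {"translation": [-13.5, -2.2, 0], "rot": [0, 0, -16.4], "hand": 0.5},
    {"translation": [-13.5, -2.2, 0], "rot": [0, 0, -16.4], "hand": 0.5},
    {"translation": [-13.5, -2.2, 0], "rot": [0, 0, -16.4], "hand": 0.5}
  ]
}}

```text
t: 2.23
eef_pos: [0.5046, -0.2559, 0.3396]
ee_rot: [3.142, -0.0, -1.654]
force: [-0.4, 0.3, 1.1]
width: 0.0435
gripper_force: 0.0
```

```bash
cat > c.py <<'E'
from h import *
s=arm.get_state(); im,d=arm.grab_frame('wrist'); p,T=cam('wrist',s); P=unp(p,T,d)
cv2.imwrite('pics/w1.png',im[...,::-1])
for r in arm.pinpoint('green_fork','wrist')[:3]: print(r['p'],w(T,r['point']))
hsv=cv2.cvtColor(im,cv2.COLOR_RGB2HSV); H,S,V=[hsv[...,i].astype(int) for i in range(3)]
for c,(a,b) in dict(green=(50,72),blue=(105,125),yellow=(20,32),red=(0,5)).items():
    m=((H>=a)&(H<=b)&(S>130)&(V>40)&(P[...,2]>.15)).astype(np.uint8)
    k,lab,st,ce=cv2.connectedComponentsWithStats(m)
    for i in range(1,k):
        if st[i,4]<60: continue
        Q=P[lab==i]; zt=np.percentile(Q[:,2],95); t=Q[Q[:,2]>zt-.004]
        print(c,st[i,4],np.round(ce[i]),zt,'mid',np.round((np.percentile(t,2,0)+np.percentile(t,98,0))/2,4),'ext',np.ptp(t,axis=0).round(4),t.mean(0).round(4))
go([.51,-.244,.34],-94.4)
E
python3 c.py
```

```text
0.77 [ 0.50876709 -0.24595412  0.12470389]
green 453 [313. 237.] 0.20681334448859492 mid [ 0.509  -0.2461  0.2056] ext [0.0168 0.0833 0.2817] [ 0.509  -0.2466  0.2065]
blue 382 [149. 241.] 0.20677261132399596 mid [ 0.6319 -0.2551  0.2053] ext [0.14   0.0743 0.2816] [ 0.6311 -0.2552  0.2066]
yellow 524 [231. 238.] 0.20674139548898357 mid [ 0.5701 -0.2508  0.2054] ext [0.0784 0.0789 0.2819] [ 0.5691 -0.2518  0.2097]
red 513 [395. 236.] 0.20660979118474931 mid [ 0.448  -0.2414  0.2052] ext [0.0585 0.0884 0.282 ] [ 0.448  -0.2416  0.2063]
t 2.33 at [ 0.5042 -0.2568  0.3396] [-1.800e+02 -1.000e-02 -9.489e+01] -> trans cm [-1.32 -0.47 -0.04] rot [-0.   -0.01 -0.49]
```

View pics/w1.png

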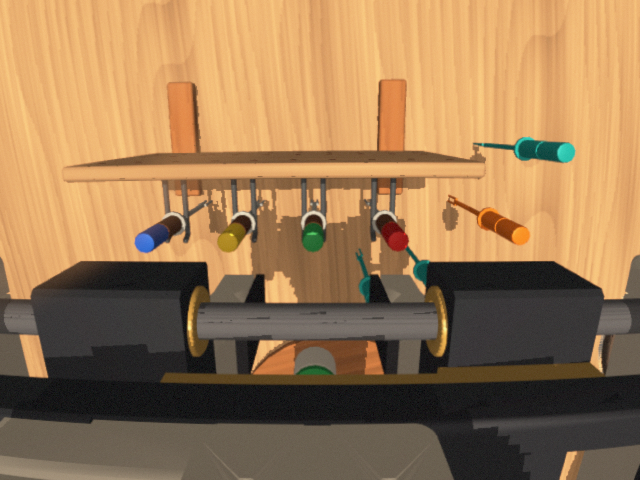

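Wrist view: green handle at (313,237) between yellow (231,238) and red (395,236), and all the tops are at z 0.205, as they must be. Descending onto it.

Request:
{"method": "move_arm", "body": {
  "rows": [
    {"translation": [-0.6, -0.2, 1.5], "rot": [0, 0, 0.5], "hand": 0.5},
    {"translation": [-1.2, -0.4, 4], "rot": [0, 0, 0.5], "hand": 0.5},
    {"translation": [-1.2, -0.4, 6.5], "rot": [0, 0, 0.5], "hand": 0.5},
    {"translation": [-1.2, -0.4, 9], "rot": [0, 0, 0.5], "hand": 0.5},
    {"translation": [-1.2, -0.4, 11.5], "rot": [0, 0, 0.5], "hand": 0.5},
    {"translation": [-1.2, -0.4, 13.5], "rot": [0, 0, 0.5], "hand": 0.5},
    {"translation": [-1.2, -0.4, 15], "rot": [0, 0, 0.5], "hand": 0.5},
    {"translation": [-1.2, -0.4, 15.8], "rot": [0, 0, 0.5], "hand": 0.5}
  ]
}}

```text
t: 3.0
eef_pos: [0.5079, -0.2454, 0.1795]
ee_rot: [3.139, 0.0, -1.666]
force: [-0.8, 0.4, 0.2]
width: 0.0436
gripper_force: 0.0
```

Request:
{"method": "move_arm", "body": {
  "rows": [
    {"translation": [0, 0, 0], "rot": [0, 0, 0], "hand": 0.5},
    {"translation": [0, 0, 0], "rot": [0, 0, 0], "hand": 0.6},
    {"translation": [0, 0, 0], "rot": [0, 0, 0], "hand": 0.7},
    {"translation": [0, 0, 0], "rot": [0, 0, 0], "hand": 0.8},
    {"translation": [0, 0, 0], "rot": [0, 0, 0], "hand": 0.9},
    {"translation": [0, 0, 0], "rot": [0, 0, 0], "hand": 1},
    {"translation": [0, 0, 0], "rot": [0, 0, 0], "hand": 1},
    {"translation": [0, 0, 0], "rot": [0, 0, 0], "hand": 1}
  ],
  "squeeze": 20
}}

```text
t: 3.67
eef_pos: [0.5094, -0.2448, 0.1819]
ee_rot: [-3.141, -0.0, -1.664]
force: [-0.7, 1.3, 2.7]
width: 0.0155
gripper_force: 20.0
```

Request:
{"method": "move_arm", "body": {
  "rows": [
    {"translation": [0, 0, -1], "rot": [0, 0, 0], "hand": 1},
    {"translation": [0, 0, -3], "rot": [0, 0, 0], "hand": 1},
    {"translation": [0, 0, -5], "rot": [0, 0, 0], "hand": 1},
    {"translation": [0, 0, -7.5], "rot": [0, 0, 0], "hand": 1},
    {"translation": [0, 0, -10], "rot": [0, 0, 0], "hand": 1},
    {"translation": [0, 0, -12.5], "rot": [0, 0, 0], "hand": 1},
    {"translation": [0, 0, -14.5], "rot": [0, 0, 0], "hand": 1},
    {"translation": [0, 0, -15.5], "rot": [0, 0, 0], "hand": 1}
  ]
}}

```text
t: 4.33
eef_pos: [0.5102, -0.2452, 0.3404]
ee_rot: [-3.137, -0.001, -1.664]
force: [0.8, -0.4, -1.0]
width: 0.0154
gripper_force: 20.0
```

```bash
cat > e.py <<'E'
from h import *
from scipy.optimize import least_squares
ax=[]
for n in ['scene','side']:
    im,d=arm.grab_frame(n); p,T=cam(n)
    for l in ['green_fork','green_jar','green_eyelet','carry_grip','plate','carousel','turntable']:
        for r in arm.pinpoint(l,n)[:2]:
            q=w(T,r['point']); print(n,l,round(r['p'],2),np.round(q,4),px(p,T,q))
    P=unp(p,T,d)
    # ring top: points near z .146
    m=(np.abs(P[...,2]-.143)<.007)&(np.hypot(P[...,0]-.51,P[...,1]-.06)<.085)&(np.hypot(P[...,0]-.51,P[...,1]-.06)>.035)
    k,lab,st,ce=cv2.connectedComponentsWithStats(m.astype(np.uint8))
    for i in range(1,k):
        if st[i,4]<25: continue
        Q=P[lab==i]; Q=Q[Q[:,2]>np.percentile(Q[:,2],90)-.006]; lo,hi=np.percentile(Q,[1,99],axis=0); print(n,'ring',st[i,4],np.round(ce[i]),np.round((lo+hi)/2,4),np.round(hi-lo,4))
    cv2.imwrite(f'pics/{n}1.png',im[...,::-1])
go([.519,.003,.335],-79.7)
E
python3 e.py
```

```text
scene green_fork 0.59 [ 0.5095 -0.2463  0.2804] [151. 214.]
scene green_jar 0.78 [ 0.5231 -0.035   0.0847] [291. 269.]
scene green_eyelet 0.74 [5.154e-01 3.000e-04 1.419e-01] [308. 246.]
scene carry_grip 0.63 [0.5131 0.0568 0.2093] [338. 218.]
scene carry_grip 0.3 [ 0.442   0.339  -0.0007] [454. 234.]
scene plate 0.91 [ 0.7272  0.0431 -0.0021] [350. 380.]
scene carousel 0.21 [ 0.4445 -0.2394  0.1236] [177. 239.]Traceback (most recent call last):
  File "e.py", line 7, in <module>
    for r in arm.pinpoint(l,n)[:2]:
             ~~~~~~~~~~~~^^^^^
ValueError: it knows: blue_fork, carousel, carry_grip, green_eyelet, green_fork, green_jar, pegboard, plate, ramekin, red_fork, yellow_fork
```

```bash
sed -i "s/,'turntable'\]/]/" e.py; python3 e.py
```

```text
scene green_fork 0.5 [ 0.5112 -0.2442  0.2753] [153. 217.]
scene green_jar 0.68 [ 0.5261 -0.0351  0.0828] [291. 270.]
scene green_eyelet 0.78 [0.5171 0.0007 0.1436] [308. 246.]
scene carry_grip 0.97 [0.5095 0.0545 0.2078] [337. 217.]
scene plate 0.73 [ 0.7272  0.0422 -0.0028] [349. 380.]
scene ring 42 [324. 214.] [0.4485 0.0456 0.1423] [0.0211 0.0229 0.006 ]
scene ring 142 [366. 231.] [0.4989 0.1113 0.1425] [0.0272 0.0329 0.0074]
scene ring 156 [310. 248.] [0.5209 0.0068 0.1424] [0.0257 0.0362 0.0074]
scene ring 155 [349. 263.] [0.5625 0.0694 0.1431] [0.0339 0.0258 0.0076]
side green_fork 0.49 [ 0.5075 -0.24    0.2732] [376. 136.]
side green_jar 0.93 [ 0.5266 -0.0387  0.0837] [322. 251.]
side green_jar 0.41 [0.5191 0.     0.1446] [317. 245.]
side green_eyelet 0.91 [0.5203 0.0011 0.144 ] [316. 245.]
side carry_grip 0.6 [0.5043 0.0614 0.2088] [309. 246.]
side plate 0.73 [ 7.288e-01  3.790e-02 -6.000e-04] [230. 264.]
side plate 0.5 [ 0.5397 -0.2987 -0.0012] [364. 206.]
side carousel 0.67 [ 0.541  -0.2962 -0.0047] [364. 207.]
side carousel 0.51 [ 0.6289 -0.2542  0.1202] [328. 168.]
side ring 84 [318. 248.] [0.5136 0.0072 0.144 ] [0.0191 0.0347 0.0075]
side ring 121 [281. 261.] [0.5606 0.0711 0.1438] [0.0318 0.0267 0.0066]
side ring 145 [334. 275.] [0.4546 0.0493 0.1443] [0.037  0.0264 0.0075]
side ring 135 [299. 289.] [0.4955 0.1132 0.144 ] [0.0257 0.0353 0.0074]
t 5.38 at [ 0.5094 -0.2448  0.3366] [-180.      0.    -95.35] -> trans cm [-24.76   1.36   0.16] rot [ -0.     0.   -15.65]
```

Request:
{"method": "move_arm", "body": {
  "rows": [
    {"translation": [-1, 0.1, 0], "rot": [0, 0, -1], "hand": 1},
    {"translation": [-2.5, 0.2, 0], "rot": [0, 0, -2], "hand": 1},
    {"translation": [-4.5, 0.3, 0], "rot": [0, 0, -4], "hand": 1},
    {"translation": [-7, 0.4, 0], "rot": [0, 0, -6], "hand": 1},
    {"translation": [-9.5, 0.5, 0], "rot": [0, 0, -8], "hand": 1},
    {"translation": [-12, 0.7, 0], "rot": [0, 0, -10], "hand": 1},
    {"translation": [-14, 0.8, 0], "rot": [0, 0, -11], "hand": 1},
    {"translation": [-15, 0.8, 0], "rot": [0, 0, -12], "hand": 1}
  ]
}}

```text
t: 6.05
eef_pos: [0.5153, -0.0924, 0.3368]
ee_rot: [-3.141, 0.0, -1.452]
force: [-0.5, -0.2, -0.6]
width: 0.0154
gripper_force: 20.0
```

```bash
python3 -c "
from h import *
go([.519,.001,.335],-79.7)"
```

```text
t 6.05 at [ 0.5153 -0.0924  0.3368] [-1.7996e+02  2.0000e-02 -8.3180e+01] -> trans cm [-9.23 -1.48  0.19] rot [-0.04  0.02 -3.48]
```

Request:
{"method": "move_arm", "body": {
  "rows": [
    {"translation": [-1, -0.2, 0], "rot": [0, 0, -0.5], "hand": 1},
    {"translation": [-3, -0.5, 0], "rot": [0, 0, -1], "hand": 1},
    {"translation": [-5, -0.8, 0], "rot": [0, 0, -2], "hand": 1},
    {"translation": [-7, -1.1, 0], "rot": [0, 0, -3], "hand": 1},
    {"translation": [-8.3, -1.4, 0], "rot": [0, 0, -3.5], "hand": 1},
    {"translation": [-9.0, -1.5, 0], "rot": [0, 0, -3.5], "hand": 1},
    {"translation": [-9.0, -1.5, 0], "rot": [0, 0, -3.5], "hand": 1},
    {"translation": [-9.0, -1.5, 0], "rot": [0, 0, -3.5], "hand": 1}
  ]
}}

```text
t: 6.72
eef_pos: [0.5199, -0.0038, 0.3365]
ee_rot: [3.141, -0.0, -1.394]
force: [-0.7, 0.1, -0.5]
width: 0.0155
gripper_force: 20.0
```

```bash
cat > f.py <<'E'
from h import *
import sys
s=arm.get_state(); im,d=arm.grab_frame('wrist'); p,T=cam('wrist',s); P=unp(p,T,d)
cv2.imwrite('pics/%s.png'%sys.argv[1],im[...,::-1]); np.savez('w.npz',im=im,d=d,P=P)
for l in ['green_fork','green_eyelet','green_jar']:
  for r in arm.pinpoint(l,'wrist')[:3]: q=w(T,r['point']);print(l,round(r['p'],2),q.round(4),px(p,T,q))
f=np.array(s['eef_pos'])
print('TCP',f.round(4),'predict ring',px(p,T,[.519,.001,.146]),'tines',px(p,T,f-[0,0,.162]),'guardtip',px(p,T,f-[0,0,.057]))
m=(np.abs(P[...,2]-.143)<.008)&(np.hypot(P[...,0]-.519,P[...,1]-.001)<.03)
k,lab,st,ce=cv2.connectedComponentsWithStats(m.astype(np.uint8))
for i in range(1,k):
    if st[i,4]<25: continue
    Q=P[lab==i]; lo,hi=np.percentile(Q,[1,99],axis=0); print('ring',st[i,4],ce[i].round(),((lo+hi)/2).round(4),(hi-lo).round(4))
m=(P[...,2]>.165)&(P[...,2]<.235)&(np.hypot(P[...,0]-f[0],P[...,1]-f[1])<.025)
for a in np.arange(.165,.3,.01):
    mm=(P[...,2]>a)&(P[...,2]<a+.01)&(np.hypot(P[...,0]-f[0],P[...,1]-f[1])<.02)
    if mm.sum()>3: print('shaft z',a.round(3),mm.sum(),P[mm].mean(0).round(4))
c=im[100:340,190:450]; cv2.imwrite('pics/%sc.png'%sys.argv[1],cv2.resize(c,None,fx=2.4,fy=2.4,interpolation=2)[...,::-1])
go([.519,.001,.335],-79.7)
E
python3 f.py w2
```

```text
green_fork 0.68 [ 0.5192 -0.005   0.2803] [320. 260.]
green_eyelet 0.81 [5.216e-01 1.000e-04 1.504e-01] [315. 217.]
green_jar 0.74 [ 0.5247 -0.0386  0.0858] [319. 165.]
TCP [ 0.5199 -0.0038  0.3365] predict ring [318. 218.] tines [318. 219.] guardtip [318. 261.]
ring 495 [317. 215.] [5.192e-01 3.000e-04 1.447e-01] [0.026  0.0253 0.0072]
shaft z 0.175 18 [ 0.5204 -0.0051  0.1804]
shaft z 0.185 18 [ 0.52   -0.0054  0.1901]
shaft z 0.195 37 [ 0.5204 -0.0051  0.202 ]
shaft z 0.205 29 [ 0.5203 -0.0059  0.2093]
shaft z 0.215 27 [ 0.5205 -0.0061  0.2197]
shaft z 0.225 32 [ 0.5205 -0.0061  0.2297]
shaft z 0.235 32 [ 0.5205 -0.0062  0.2403]
shaft z 0.245 36 [ 0.5205 -0.0063  0.2503]
shaft z 0.255 36 [ 0.5207 -0.0062  0.2599]
shaft z 0.285 26 [ 0.5227 -0.012   0.2942]
shaft z 0.295 602 [ 0.5215 -0.0097  0.2981]
t 6.92 at [ 0.5199 -0.0044  0.3366] [ 1.800e+02 -1.000e-02 -7.992e+01] -> trans cm [-0.54 -0.01  0.16] rot [ 0.   -0.01 -0.22]
```

View pics/w2c.png

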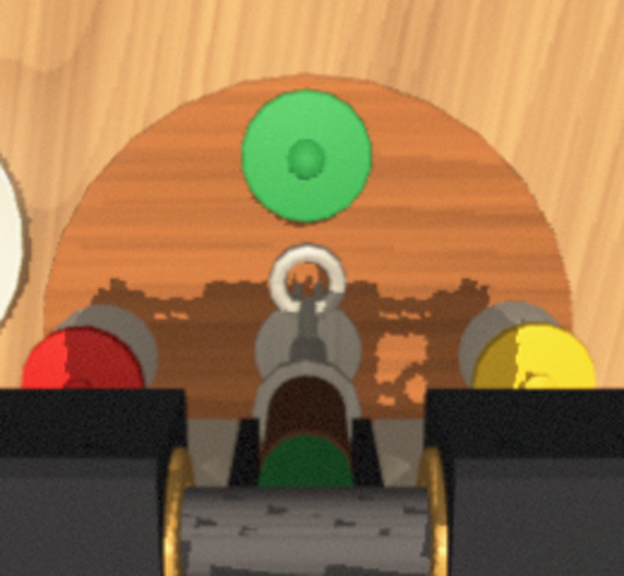

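The wrist crop shows the ring centred at crop (308,278) and the tine tips at (305,285), about 3.5 mm short. The green lid is at (307,155). I'll correct and lower part-way.

Request:
{"method": "move_arm", "body": {
  "rows": [
    {"translation": [-0.1, 0, 0.2], "rot": [0, 0, 0], "hand": 1},
    {"translation": [-0.3, 0, 0.6], "rot": [0, 0, 0], "hand": 1},
    {"translation": [-0.35, 0.05, 1.2], "rot": [0, 0, 0], "hand": 1},
    {"translation": [-0.35, 0.05, 1.8], "rot": [0, 0, 0], "hand": 1},
    {"translation": [-0.35, 0.05, 2.2], "rot": [0, 0, 0], "hand": 1},
    {"translation": [-0.35, 0.05, 2.4], "rot": [0, 0, 0], "hand": 1},
    {"translation": [-0.35, 0.05, 2.4], "rot": [0, 0, 0], "hand": 1},
    {"translation": [-0.35, 0.05, 2.4], "rot": [0, 0, 0], "hand": 1}
  ]
}}

```text
t: 7.58
eef_pos: [0.5188, -0.0003, 0.3125]
ee_rot: [3.141, -0.0, -1.394]
force: [-0.2, 0.2, -0.6]
width: 0.0152
gripper_force: 20.0
```

```bash
sed -i 's/c=im\[100:340,190:450\]/c=im[160:300,240:400]/; s/fx=2.4,fy=2.4/fx=4,fy=4/' f.py; python3 f.py w3
python3 - <<'E'
from h import *
im,d=arm.grab_frame('scene');im2,d=arm.grab_frame('side')
a=cv2.resize(im[170:290,260:360],None,fx=4,fy=4,interpolation=2);b=cv2.resize(im2[170:290,270:370],None,fx=4,fy=4,interpolation=2)
w3=cv2.imread('pics/w3c.png')[:480,:,::-1]; print(w3.shape)
o=np.hstack([a,b]); cv2.imwrite('pics/cmp.png',o[...,::-1])
E
```

```text
green_fork 0.77 [ 5.165e-01 -5.000e-04  2.570e-01] [322. 263.]
green_eyelet 0.71 [ 5.189e-01 -5.000e-04  1.515e-01] [318. 219.]
green_jar 0.9 [ 0.5244 -0.0389  0.0898] [319. 163.]
TCP [ 5.188e-01 -3.000e-04  3.125e-01] predict ring [317. 220.] tines [318. 219.] guardtip [318. 261.]
ring 604 [317. 218.] [0.5192 0.0037 0.1448] [0.0261 0.0317 0.0069]
shaft z 0.165 18 [ 0.5196 -0.0019  0.1697]
shaft z 0.175 45 [ 0.519  -0.0017  0.1798]
shaft z 0.185 25 [ 0.5193 -0.0026  0.1899]
shaft z 0.195 31 [ 0.5194 -0.0026  0.2001]
shaft z 0.205 30 [ 0.5193 -0.0027  0.2101]
shaft z 0.215 33 [ 0.5196 -0.0027  0.22  ]
shaft z 0.225 36 [ 0.5194 -0.0027  0.2301]
shaft z 0.235 23 [ 0.5197 -0.0027  0.2378]
shaft z 0.265 504 [ 0.5204 -0.0061  0.2729]
shaft z 0.275 207 [ 0.5205 -0.0072  0.2801]
shaft z 0.285 256 [ 0.5205 -0.0071  0.2901]
shaft z 0.295 459 [ 0.5206 -0.0074  0.3012]
t 7.78 at [ 5.189e-01 -2.000e-04  3.128e-01] [-179.97    0.    -79.86] -> trans cm [-0.12 -0.03 -2.22] rot [-0.03  0.   -0.16]
(480, 640, 3)
```

View pics/w3c.png

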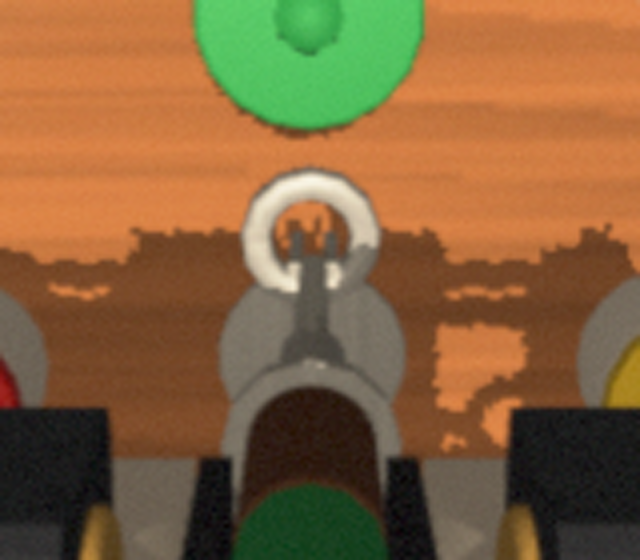

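View pics/cmp.png

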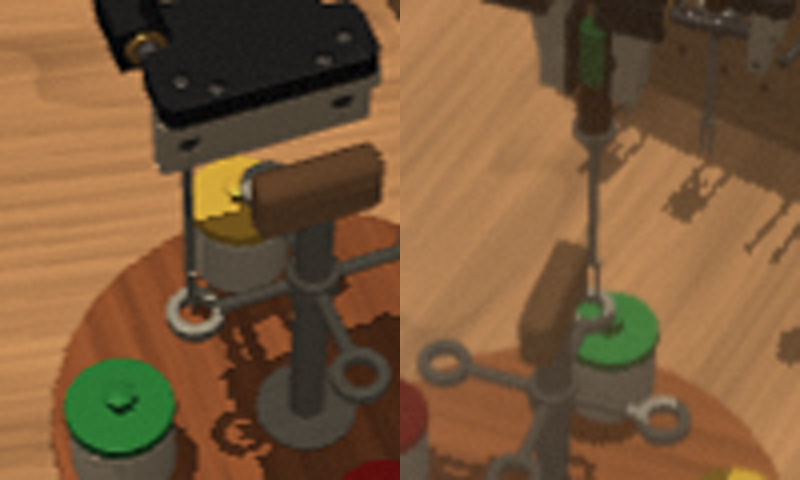

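In the crop, ring centre (311,231) and tine tips (313,228) line up to within about 1 mm. The scene and side views agree. Lowering.

Request:
{"method": "move_arm", "body": {
  "rows": [
    {"translation": [-0.1, 0, 0.4], "rot": [0, 0, 0], "hand": 1},
    {"translation": [-0.1, 0, 1], "rot": [0, 0, 0], "hand": 1},
    {"translation": [-0.1, 0, 1.8], "rot": [0, 0, 0], "hand": 1},
    {"translation": [-0.1, 0, 2.6], "rot": [0, 0, 0], "hand": 1},
    {"translation": [-0.1, 0, 3.4], "rot": [0, 0, 0], "hand": 1},
    {"translation": [-0.1, 0, 4.2], "rot": [0, 0, 0], "hand": 1},
    {"translation": [-0.1, 0, 4.7], "rot": [0, 0, 0], "hand": 1},
    {"translation": [-0.1, 0, 4.9], "rot": [0, 0, 0], "hand": 1}
  ]
}}

```text
t: 8.55
eef_pos: [0.5182, 0.0006, 0.2623]
ee_rot: [3.14, -0.0, -1.394]
force: [-0.9, -0.1, -0.1]
width: 0.0154
gripper_force: 20.0
```

```bash
sed -i 's/np.arange(.165,.3,.01)/np.arange(.145,.24,.01)/' f.py; python3 f.py w4
```

```text
green_fork 0.64 [5.193e-01 4.000e-04 2.053e-01] [316. 261.]
green_eyelet 0.83 [ 0.5209 -0.0007  0.1505] [314. 233.]
green_eyelet 0.53 [ 0.7315  0.042  -0.002 ] [111. 202.]
green_jar 0.77 [ 0.5248 -0.0382  0.0873] [318. 167.]
TCP [0.5182 0.0006 0.2623] predict ring [316. 234.] tines [317. 219.] guardtip [318. 261.]
ring 836 [316. 231.] [0.5192 0.     0.1444] [0.026  0.0248 0.008 ]
ring 44 [317. 229.] [ 0.5183 -0.0013  0.1434] [0.0048 0.0023 0.0147]
shaft z 0.145 766 [ 0.5195 -0.0008  0.1468]
shaft z 0.155 31 [ 0.5187 -0.0017  0.1597]
shaft z 0.165 31 [ 0.5186 -0.0018  0.1696]
shaft z 0.175 40 [ 0.5187 -0.0019  0.1799]
shaft z 0.185 23 [ 0.5188 -0.0019  0.1879]
shaft z 0.215 510 [ 0.5197 -0.0052  0.2227]
shaft z 0.225 210 [ 0.5198 -0.0062  0.2303]
shaft z 0.235 244 [ 0.5199 -0.0062  0.2401]
t 8.75 at [0.5189 0.0008 0.2639] [-179.97   -0.    -79.85] -> trans cm [-0.02 -0.02 -7.11] rot [-0.03 -0.   -0.15]
```

View pics/w4c.png

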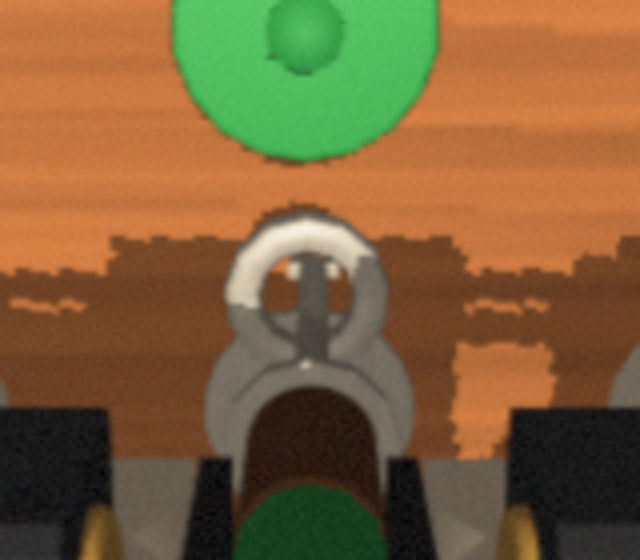

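The shaft now passes inside the ring at crop (312,290). Lowering the rest.

Request:
{"method": "move_arm", "body": {
  "rows": [
    {"translation": [0, 0, 0.5], "rot": [0, 0, 0], "hand": 1},
    {"translation": [0, 0, 1.5], "rot": [0, 0, 0], "hand": 1},
    {"translation": [0, 0, 2.7], "rot": [0, 0, 0], "hand": 1},
    {"translation": [0, 0, 4], "rot": [0, 0, 0], "hand": 1},
    {"translation": [0, 0, 5.2], "rot": [0, 0, 0], "hand": 1},
    {"translation": [0, 0, 6.2], "rot": [0, 0, 0], "hand": 1},
    {"translation": [0, 0, 6.5], "rot": [0, 0, 0], "hand": 1},
    {"translation": [0, 0, 6.6], "rot": [0, 0, 0], "hand": 1}
  ]
}}

```text
t: 9.42
eef_pos: [0.5183, 0.0006, 0.1967]
ee_rot: [3.14, -0.0, -1.394]
force: [-0.2, 0.3, -0.4]
width: 0.0154
gripper_force: 20.0
```

Request:
{"method": "move_arm", "body": {
  "rows": [
    {"translation": [0, 0, 0], "rot": [0, 0, 0], "hand": 1},
    {"translation": [0, 0, 0.1], "rot": [0, 0, 0], "hand": 1},
    {"translation": [0, 0, 0.2], "rot": [0, 0, 0], "hand": 1},
    {"translation": [0, 0, 0.2], "rot": [0, 0, 0], "hand": 1}
  ]
}}

```text
t: 9.75
eef_pos: [0.5188, 0.0008, 0.1959]
ee_rot: [-3.141, 0.0, -1.394]
force: [0.1, 0.2, 0.1]
width: 0.0157
gripper_force: 20.0
```

Not touching yet and about 2 mm above the seat, so I'll open gently to about 40 mm.

Request:
{"method": "move_arm", "body": {
  "rows": [
    {"translation": [0, 0, 0.15], "rot": [0, 0, 0], "hand": 1},
    {"translation": [0, 0, 0.15], "rot": [0, 0, 0], "hand": 0.8},
    {"translation": [0, 0, 0.15], "rot": [0, 0, 0], "hand": 0.7},
    {"translation": [0, 0, 0.15], "rot": [0, 0, 0], "hand": 0.6},
    {"translation": [0, 0, 0.15], "rot": [0, 0, 0], "hand": 0.55},
    {"translation": [0, 0, 0.15], "rot": [0, 0, 0], "hand": 0.55},
    {"translation": [0, 0, 0.15], "rot": [0, 0, 0], "hand": 0.55}
  ]
}}

```text
t: 10.33
eef_pos: [0.5186, 0.0007, 0.194]
ee_rot: [3.142, -0.0, -1.394]
force: [0.2, 0.2, -0.6]
width: 0.0384
gripper_force: 0.0
```

```bash
cat > g.py <<'E'
from h import *
for n in ['scene','side','wrist']:
    s=arm.get_state(); arm.grab_frame(n); p,T=cam(n,s)
    for l in ['green_fork','green_jar','carry_grip','plate']:
        for r in arm.pinpoint(l,n)[:2]:
            q=w(T,r['point']); print(n,l,round(r['p'],2),np.round(q,4))
print(arm.get_state()['width'])
go([.508,.059,.27],-79.7)
E
python3 g.py
```

```text
scene green_fork 0.59 [ 4.448e-01  3.403e-01 -3.000e-04]
scene green_fork 0.31 [ 0.5241 -0.0351  0.0847]
scene green_jar 0.65 [ 0.5249 -0.0357  0.0853]
scene carry_grip 0.69 [0.5105 0.0567 0.2081]
scene plate 0.75 [ 0.729   0.0427 -0.004 ]
side green_fork 0.64 [0.5146 0.006  0.1341]
side green_jar 0.6 [ 0.5263 -0.0381  0.0859]
side carry_grip 0.67 [0.5084 0.0601 0.2066]
side plate 0.78 [ 0.7268  0.0372 -0.0051]
wrist green_fork 0.76 [0.5208 0.0018 0.1382]
wrist green_jar 0.86 [ 0.5266 -0.0389  0.0879]
wrist plate 0.72 [ 0.7308  0.0454 -0.0019]
0.03973953346904369
t 11.08 at [0.5186 0.0007 0.1941] [180.    -0.   -79.86] -> trans cm [-5.92  0.02 -7.59] rot [ 0.   -0.   -0.16]
```

Request:
{"method": "move_arm", "body": {
  "rows": [
    {"translation": [0, 0, -0.5], "rot": [0, 0, 0], "hand": 0.55},
    {"translation": [0, 0, -1.5], "rot": [0, 0, 0], "hand": 0.55},
    {"translation": [0, 0, -3.5], "rot": [0, 0, 0], "hand": 0.55},
    {"translation": [0, 0, -6], "rot": [0, 0, 0], "hand": 0.55},
    {"translation": [-1, 0, -9], "rot": [0, 0, 0], "hand": 0.55},
    {"translation": [-3, 0, -11], "rot": [0, 0, 0], "hand": 0.55},
    {"translation": [-4.5, 0, -12], "rot": [0, 0, 0], "hand": 0.5},
    {"translation": [-5, 0, -12], "rot": [0, 0, 0], "hand": 0.5}
  ]
}}

```text
t: 11.75
eef_pos: [0.5109, 0.0514, 0.3181]
ee_rot: [-3.136, 0.001, -1.393]
force: [0.1, -0.3, -0.2]
width: 0.0436
gripper_force: 0.0
```

```bash
cat > k.py <<'E'
from h import *
s=arm.get_state(); im,d=arm.grab_frame('wrist'); p,T=cam('wrist',s); P=unp(p,T,d)
cv2.imwrite('pics/w5.png',im[...,::-1])
hsv=cv2.cvtColor(im,cv2.COLOR_RGB2HSV)
m=(P[...,2]>.216)&(P[...,2]<.232)&(np.hypot(P[...,0]-.508,P[...,1]-.0585)<.04)
Q=P[m]
if len(Q):
    r=cv2.minAreaRect((Q[:,:2]*1000).astype(np.float32)); print(len(Q),Q.mean(0),'rect mm',r)
m=(np.abs(P[...,2]-.217)<.012)&(np.hypot(P[...,0]-.519,P[...,1]-.001)<.02); Q=P[m]
if len(Q): print('forktop',len(Q),((Q.min(0)+Q.max(0))/2).round(4),Q.mean(0).round(4),np.ptp(Q,axis=0))
for l in ['green_fork','green_jar','carry_grip','plate']:
    for r in arm.pinpoint(l,'wrist')[:1]: print(l,round(r['p'],2),w(T,r['point']).round(4))
go([.508,.0585,.204],-79.7)
E
python3 k.py
```

```text
2538 [0.50875234 0.05580351 0.22392517] rect mm ((508.4420471191406, 57.434329986572266), (18.01280975341797, 58.783203125), 10.694029808044434)
forktop 540 [0.5193 0.0007 0.2128] [5.194e-01 5.000e-04 2.174e-01] [0.01557186 0.01552981 0.01357212]
green_fork 0.91 [0.5173 0.0011 0.1397]
carry_grip 0.64 [0.5077 0.0577 0.2101]
plate 0.89 [0.7315 0.0425 0.0022]
t 12.0 at [0.5094 0.0494 0.3133] [ 1.7991e+02 -2.0000e-02 -7.9860e+01] -> trans cm [-0.92 -0.04 10.93] rot [ 0.09 -0.02 -0.16]
```

View pics/w5.png

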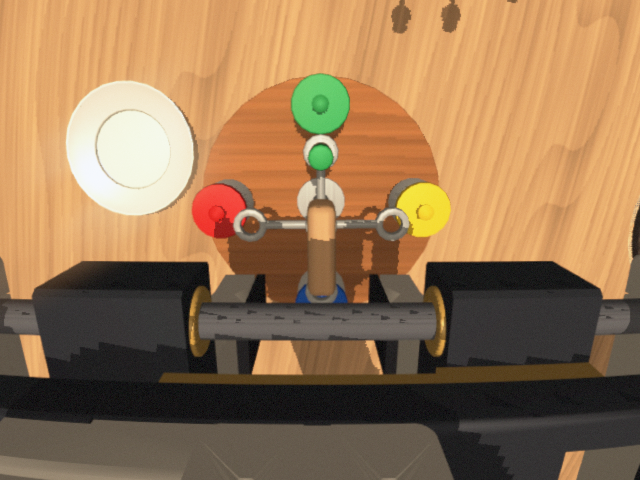

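The wrist view shows the fork hanging in the green eyelet (320,155), the green lid at (320,103), the grip bar at (321,250) and the plate at (131,148). The bar rectangle measures 18 x 59, centred at (0.508,0.058), which fits. Gripping it now.

Request:
{"method": "move_arm", "body": {
  "rows": [
    {"translation": [-0.4, 0, 1], "rot": [0, 0, -0.5], "hand": 0.5},
    {"translation": [-0.9, 0, 2.5], "rot": [0, 0, -0.5], "hand": 0.5},
    {"translation": [-0.9, 0, 4.5], "rot": [0, 0, -0.5], "hand": 0.5},
    {"translation": [-0.9, 0, 6.5], "rot": [0, 0, -0.5], "hand": 0.5},
    {"translation": [-0.9, 0, 8.5], "rot": [0, 0, -0.5], "hand": 0.5},
    {"translation": [-0.9, 0, 10], "rot": [0, 0, -0.5], "hand": 0.5},
    {"translation": [-0.9, 0, 10.7], "rot": [0, 0, -0.5], "hand": 0.5},
    {"translation": [-0.9, 0, 10.9], "rot": [0, 0, -0.5], "hand": 0.5}
  ]
}}

```text
t: 12.67
eef_pos: [0.5072, 0.0581, 0.2028]
ee_rot: [3.138, -0.001, -1.385]
force: [-0.6, 0.4, -0.3]
width: 0.044
gripper_force: 0.0
```

Run:
```python
from h import *
arm.grab_frame('scene')
go([.5083,.058,.204],-79.4)
for n in ['scene','side']:
    im,d=arm.grab_frame(n); p,T=cam(n); P=unp(p,T,d)
    m=(P[...,2]>.004)&(P[...,2]<.03)&(np.hypot(P[...,0]-.728,P[...,1]-.041)<.085)
    Q=P[m]; print(n,cv2.minEnclosingCircle((Q[:,:2]*1000).astype(np.float32)),Q.mean(0).round(4))
```

```text
t 12.72 at [0.5077 0.0583 0.2037] [ 1.7986e+02 -4.0000e-02 -7.9370e+01] -> trans cm [ 0.04 -0.05 -0.03] rot [ 0.14 -0.04  0.03]
scene ((729.9985961914062, 41.579689025878906), 75.32401275634766) [0.73   0.0427 0.0105]
side ((734.2213134765625, 46.7347297668457), 82.00103759765625) [0.7325 0.0386 0.0106]
```

Request:
{"method": "move_arm", "body": {
  "rows": [
    {"translation": [0, 0, 0], "rot": [0, 0, 0], "hand": 0.6},
    {"translation": [0, 0, 0], "rot": [0, 0, 0], "hand": 0.7},
    {"translation": [0, 0, 0], "rot": [0, 0, 0], "hand": 0.8},
    {"translation": [0, 0, 0], "rot": [0, 0, 0], "hand": 0.9},
    {"translation": [0, 0, 0], "rot": [0, 0, 0], "hand": 1},
    {"translation": [0, 0, 0], "rot": [0, 0, 0], "hand": 1},
    {"translation": [0, 0, 0], "rot": [0, 0, 0], "hand": 1},
    {"translation": [0, 0, 0], "rot": [0, 0, 0], "hand": 1}
  ],
  "squeeze": 25
}}

```text
t: 13.48
eef_pos: [0.5075, 0.0587, 0.2053]
ee_rot: [3.141, -0.0, -1.385]
force: [-6.1, 1.1, 5.8]
width: 0.0177
gripper_force: 25.0
```

Run:
```python
from h import *
print(arm.get_state()['force'],arm.get_state()['moment'])
go([.5083,.058,.204],-4.3)
```

```text
[-6.10696435  1.07567008  5.76089162] [ 0.16849522  2.08745967 -0.0221202 ]
t 13.48 at [0.5075 0.0587 0.2053] [179.94  -0.   -79.35] -> trans cm [ 0.08 -0.06  0.13] rot [ 5.000e-02  4.000e-02 -7.505e+01]
```

Request:
{"method": "move_arm", "body": {
  "rows": [
    {"translation": [0, 0.05, -0.05], "rot": [0, 0, 0], "hand": 1},
    {"translation": [0, 0.05, -0.05], "rot": [0, 0, -0.4], "hand": 1},
    {"translation": [0, 0.05, -0.05], "rot": [0, 0, -1.2], "hand": 1},
    {"translation": [0, 0.05, -0.05], "rot": [0, 0, -2.4], "hand": 1},
    {"translation": [0, 0.05, -0.05], "rot": [0, 0, -4], "hand": 1},
    {"translation": [0, 0.05, -0.05], "rot": [0, 0, -6], "hand": 1},
    {"translation": [0, 0.05, -0.05], "rot": [0, 0, -8], "hand": 1},
    {"translation": [0, 0.05, -0.05], "rot": [0, 0, -10], "hand": 1}
  ]
}}

```text
t: 14.15
eef_pos: [0.5073, 0.0586, 0.2053]
ee_rot: [3.141, 0.0, -1.208]
force: [-3.6, -0.5, 0.1]
width: 0.0177
gripper_force: 25.0
```

Request:
{"method": "move_arm", "body": {
  "rows": [
    {"translation": [0, 0, 0], "rot": [0, 0, -2], "hand": 1},
    {"translation": [0, 0, 0], "rot": [0, 0, -4], "hand": 1},
    {"translation": [0, 0, 0], "rot": [0, 0, -6], "hand": 1},
    {"translation": [0, 0, 0], "rot": [0, 0, -8], "hand": 1},
    {"translation": [0, 0, 0], "rot": [0, 0, -10], "hand": 1},
    {"translation": [0, 0, 0], "rot": [0, 0, -12], "hand": 1},
    {"translation": [0, 0, 0], "rot": [0, 0, -14], "hand": 1},
    {"translation": [0, 0, 0], "rot": [0, 0, -16], "hand": 1}
  ]
}}

```text
t: 14.82
eef_pos: [0.507, 0.0584, 0.2053]
ee_rot: [3.14, 0.001, -0.928]
force: [-4.6, -1.6, 1.1]
width: 0.0181
gripper_force: 25.0
```

Forces are low, so the turn continues.

Request:
{"method": "move_arm", "body": {
  "rows": [
    {"translation": [0, 0, 0], "rot": [0, 0, -2], "hand": 1},
    {"translation": [0, 0, 0], "rot": [0, 0, -4], "hand": 1},
    {"translation": [0, 0, 0], "rot": [0, 0, -6], "hand": 1},
    {"translation": [0, 0, 0], "rot": [0, 0, -8], "hand": 1},
    {"translation": [0, 0, 0], "rot": [0, 0, -10], "hand": 1},
    {"translation": [0, 0, 0], "rot": [0, 0, -12], "hand": 1},
    {"translation": [0, 0, 0], "rot": [0, 0, -14], "hand": 1},
    {"translation": [0, 0, 0], "rot": [0, 0, -16], "hand": 1}
  ]
}}

```text
t: 15.48
eef_pos: [0.5067, 0.0582, 0.2053]
ee_rot: [3.14, 0.001, -0.649]
force: [-5.3, -1.7, 2.4]
width: 0.0178
gripper_force: 25.0
```

Request:
{"method": "move_arm", "body": {
  "rows": [
    {"translation": [0, 0, 0], "rot": [0, 0, -2], "hand": 1},
    {"translation": [0, 0, 0], "rot": [0, 0, -4], "hand": 1},
    {"translation": [0, 0, 0], "rot": [0, 0, -6], "hand": 1},
    {"translation": [0, 0, 0], "rot": [0, 0, -8], "hand": 1},
    {"translation": [0, 0, 0], "rot": [0, 0, -10], "hand": 1},
    {"translation": [0, 0, 0], "rot": [0, 0, -12], "hand": 1},
    {"translation": [0, 0, 0], "rot": [0, 0, -14], "hand": 1},
    {"translation": [0, 0, 0], "rot": [0, 0, -16], "hand": 1}
  ]
}}

```text
t: 16.15
eef_pos: [0.5065, 0.0578, 0.2053]
ee_rot: [3.139, 0.002, -0.37]
force: [-6.6, -3.4, 2.0]
width: 0.0178
gripper_force: 25.0
```

Request:
{"method": "move_arm", "body": {
  "rows": [
    {"translation": [0, 0, 0], "rot": [0, 0, -2], "hand": 1},
    {"translation": [0, 0, 0], "rot": [0, 0, -4], "hand": 1},
    {"translation": [0, 0, 0], "rot": [0, 0, -6], "hand": 1},
    {"translation": [0, 0, 0], "rot": [0, 0, -7.5], "hand": 1},
    {"translation": [0, 0, 0], "rot": [0, 0, -9], "hand": 1},
    {"translation": [0, 0, 0], "rot": [0, 0, -10.2], "hand": 1},
    {"translation": [0, 0, 0], "rot": [0, 0, -11.2], "hand": 1},
    {"translation": [0, 0, 0], "rot": [0, 0, -12], "hand": 1}
  ]
}}

```text
t: 16.82
eef_pos: [0.5065, 0.0576, 0.2054]
ee_rot: [3.139, 0.002, -0.161]
force: [-5.7, -4.4, 2.4]
width: 0.0179
gripper_force: 25.0
```

```bash
cat > m.py <<'E'
from h import *
print(arm.get_state()['force'],arm.get_state()['width'])
ax=np.array([.5078,.0582])
for n in ['scene','side','wrist']:
    s=arm.get_state(); im,d=arm.grab_frame(n); p,T=cam(n,s); P=unp(p,T,d); hsv=cv2.cvtColor(im,cv2.COLOR_RGB2HSV)
    cv2.imwrite(f'pics/{n}9.png',im[...,::-1])
    for c,a,b in [('green',50,75),('red',0,5),('blue',105,125),('yellow',20,32)]:
        m=(hsv[...,0]>=a)&(hsv[...,0]<=b)&(hsv[...,1]>130)&(np.abs(P[...,2]-.087)<.006)&(np.hypot(P[...,0]-.508,P[...,1]-.058)<.14)
        Q=P[m]
        if len(Q)>100:
            x,r=cv2.minEnclosingCircle((Q[:,:2]*1000).astype(np.float32)); x=np.array(x)/1e3
            print(n,c,x.round(4),r,np.degrees(np.arctan2(*(x-ax)[::-1])))
    for l in ['green_fork','green_jar','plate']:
        for r in arm.pinpoint(l,n)[:1]: print(n,l,round(r['p'],2),w(T,r['point']).round(4))
go([.5075,.0585,.205],-4.3)
E
python3 m.py
```

```text
[-5.65768561 -4.37803742  2.42703078] 0.017880642674921943
scene green [0.6066 0.0429] 27.22265625 -8.825424905238092
scene red [0.5266 0.1554] 27.853002548217773 79.05036655751644
scene yellow [ 0.5314 -0.0021] 77.58042907714844 -68.61709234517444
scene green_fork 0.69 [0.5667 0.0481 0.1359]
scene green_jar 0.73 [0.6066 0.0489 0.0863]
scene plate 0.64 [ 7.277e-01  4.640e-02 -6.000e-04]
side red [0.5213 0.1573] 26.732372283935547 82.23108020943738
side blue [0.411  0.0751] 24.96161460876465 170.10851059861398
side yellow [ 0.4906 -0.0363] 27.584033966064453 -100.34435170723361
side green_fork 0.55 [0.5609 0.0539 0.1346]
side green_jar 0.71 [0.605  0.0418 0.0858]
side plate 0.94 [ 0.7243  0.0388 -0.0035]
wrist green [0.6047 0.0426] 26.458467483520508 -9.142000196394955
wrist red [0.5241 0.1543] 26.753232955932617 80.39255579181794
wrist yellow [0.5474 0.0036] 95.4573745727539 -54.05531110598089
wrist green_fork 0.59 [0.5657 0.049  0.1379]
wrist green_jar 0.64 [0.6045 0.0464 0.0883]
t 17.42 at [0.5064 0.0576 0.2053] [ 1.7987e+02  1.3000e-01 -9.2900e+00] -> trans cm [ 0.09 -0.11  0.03] rot [ 0.12  0.14 -4.99]
```

Request:
{"method": "move_arm", "body": {
  "rows": [
    {"translation": [0, 0, 0], "rot": [0, 0, -0.3], "hand": 1},
    {"translation": [-0.02, 0.02, 0], "rot": [0, 0, -1], "hand": 1},
    {"translation": [-0.05, 0.05, 0], "rot": [0, 0, -2], "hand": 1},
    {"translation": [-0.05, 0.05, 0], "rot": [0, 0, -3.2], "hand": 1},
    {"translation": [-0.05, 0.05, 0], "rot": [0, 0, -4.2], "hand": 1},
    {"translation": [-0.05, 0.05, 0], "rot": [0, 0, -4.8], "hand": 1},
    {"translation": [-0.05, 0.05, 0], "rot": [0, 0, -4.8], "hand": 1},
    {"translation": [-0.05, 0.05, 0], "rot": [0, 0, -4.8], "hand": 1}
  ]
}}

```text
t: 18.08
eef_pos: [0.5064, 0.0574, 0.2053]
ee_rot: [3.14, 0.002, -0.078]
force: [-3.2, -3.3, 0.7]
width: 0.0181
gripper_force: 25.0
```

```bash
python3 m.py
```

```text
[-3.20407658 -3.2746922   0.71206936] 0.01805776498692065
scene green [0.6075 0.0505] 27.054553985595703 -4.428250170491483
scene red [0.5178 0.1565] 27.750123977661133 84.18385026863899
scene yellow [0.5441 0.0109] 91.71466064453125 -52.55597998383402
scene green_fork 0.86 [0.5666 0.0532 0.1379]
scene green_jar 0.88 [0.6044 0.0534 0.0837]
scene plate 0.68 [ 0.7291  0.0439 -0.0025]
side red [0.5138 0.1583] 27.2005558013916 86.55504486194161
side blue [0.4098 0.0671] 24.958913803100586 174.81442899376552
side yellow [ 0.4984 -0.0378] 28.89128303527832 -95.56542432483789
side green_fork 0.58 [0.5645 0.0586 0.1347]
side green_jar 0.58 [0.6065 0.0509 0.0865]
side plate 0.9 [ 0.7266  0.0378 -0.0011]
wrist green [0.6055 0.0506] 26.370323181152344 -4.4711745165394845
wrist red [0.516  0.1553] 26.824304580688477 85.18315019014744
wrist yellow [0.5521 0.0067] 95.3915023803711 -49.28904301380849
wrist green_fork 0.66 [0.5635 0.0503 0.1375]
wrist green_jar 0.65 [0.6045 0.05   0.0878]
t 18.68 at [0.5064 0.0575 0.2054] [ 1.7991e+02  9.0000e-02 -4.4800e+00] -> trans cm [ 0.1  -0.11  0.03] rot [ 0.09  0.09 -0.18]
```

View pics/scene9.png

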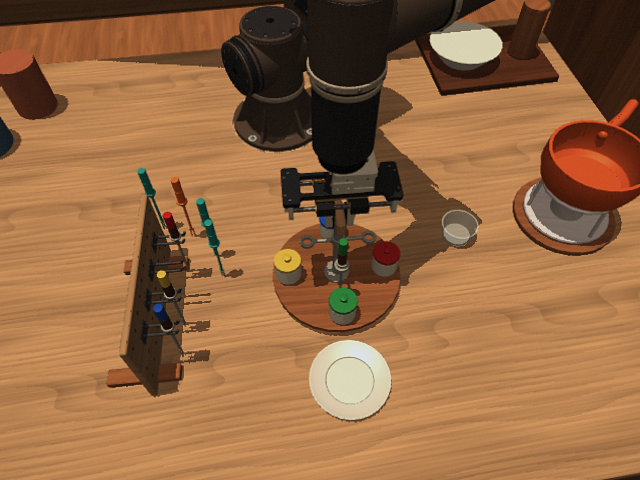

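The scene view shows the green fork hanging upright at (343,255), the green jar at (343,303) facing the plate at (350,380), and all bystanders in place. The gripper still holds the carry grip, the deck is within about 0.5° of the plate's direction, and it is still. Handing in.

```bash
python3 -c "
from h import *
print(arm.get_state()['qd'].round(4)); print(arm.job_done())"
```

```text
[-0.0012 -0.0009 -0.0002  0.0001 -0.001  -0.001 ]
the job is handed in; nothing more can be done
None
```

The job is handed in at about 19 s: the green fork hangs by its guard in the green eyelet, the green jar faces the plate to within about 0.5°, and the gripper still holds the carry grip; the judge's result was not shown.

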